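Clamp the honey jar in the one-handed preparation board

TASK

A guest with the use of only one hand wants to open the honey. Stand the honey jar upright on the white preparation board, between the vee-shaped fence and the opened pad of its screw vice, and let go of it. Then wind the crank clockwise until the pad has pushed the jar back against the fence and snug it up by feel, firm enough that the jar is held fast but without straining the glass, let go of the crank, and leave the sugar caddy, the tumbler, the blue mug and the salt shaker where they stand.

Things in the scene. Friction and masses are not known exactly. Their poses are not given: they have to be found in the camera images.
- honey_jar: Closed glass honey jar with a round black lid, 86 mm tall, 0.23 to 0.43 kg. The glass is slightly eight-sided: 65 mm across flats, 69 across corners, widest 51 mm up; the flats face its x and y axes and the diagonals. The lid is the top 11 mm, 65 mm across. Origin: centre of its underside, z up. Take it across two flats, above mid-height.
- vice: White preparation board with a screw vice, fixed. Origin: on the table top, under the centre line; z up, x along the spindle from crank to fence. The board spans x -75 to 165, y -75 to 75 mm, its top 20 mm above the table. Spindle axis: along x, 70 mm above the table, through a grey bracket at x -60 to -27, y -37 to 37 mm, 86 mm high. The crank hangs beyond the board's -x end.
- fence: Grey fence, locked anywhere in 15 mm along the board; two smooth black cheeks form a 116 degree vee facing the pad, 61 mm high over the board, 28 mm to each side. Origin: bottom of the vee, on the centre line, at board height; axes as the vice's. A jar seated with a flat to the pad has its axis 40 mm from here on the -x side (1 to 2 mm more if askew). Two black thumb nuts, 20 mm high, at x 27, y +-52 mm.
- jaw: Smooth black pad on the spindle's end, 44 mm wide, 31 to 83 mm above the table. Origin: on its face, on the spindle's axis; axes as the vice's. Moves along +x 20 mm a turn of the crank, does not turn, stays where left. Starts 18 to 45 mm clear of a seated jar. With the jar home in the vee its force rises 120 to 170 N per radian of crank: 20 to 70 N is snug, less is loose, over 100 N strains the glass.
- axis_mid (a point): Point on the spindle's axis, 70 mm above the table, level with the middle of the crank's handle, 154 mm behind the pad's face; it advances with the pad. The crank turns about the vice's x axis through here.
- handle_mid (a point): Middle of the red crank handle: round, 19 mm thick, 44 mm long, parallel to and 34 mm off the spindle's axis; spins freely, so hold it and lead it round. Crank arm 26 mm off on the +x side. Clockwise seen from the crank end (about the vice's +x: from +y up to +z) closes. Free drag while it moves slowly is about 6.5 N (+-0.5 round the turn; 1 to 2 N less just after a stop); pad force F adds 0.094 F: snug is 2 to 6 N above free.
- sugar_caddy: Bystander: small black box of sugar packets, 52 x 66 mm and 71 mm tall. Origin: centre of its underside.
- glass: Bystander: empty clear tumbler, 81 mm across and 93 mm tall. Origin: centre of its underside.
- blue_mug: Bystander: blue and white mug, 78 mm wide, 112 mm with its handle, 92 mm tall. Origin: middle of its underside.
- salt_shaker: Bystander: glass shaker with a grey metal cap, 44 mm across, 90 mm tall. Origin: centre of its underside.
Things that resemble listed ones, but are neither listed nor needed, are in the scene too. Leave any orange, purple or red look-alike of the honey_jar alone.

How it is judged (in metres and radians):
On the way, in this order (a step that is already met when the one before it is completed fails the run):
1. the jar stands upright and released on the board between the fence and the pad, not yet gripped (x of honey_jar in the frame of vice between 0.042 and 0.085 m and y of honey_jar in the frame of vice between -0.012 and 0.012 m and z of honey_jar in the frame of vice between 0.015 and 0.025 m and angle between honey_jar's own z axis and vertical below 0.08 rad and contact force between each of the fingers, the arm and honey_jar below 0.3 N and contact force between jaw and honey_jar below 5 N and linear speed of honey_jar below 0.02 m/s), for 0.3 s.
2. the pad, wound in with the crank, presses the released jar against the fence with more than 20 N (x of honey_jar in the frame of vice between 0.042 and 0.085 m and y of honey_jar in the frame of vice between -0.012 and 0.012 m and z of honey_jar in the frame of vice between 0.015 and 0.025 m and angle between honey_jar's own z axis and vertical below 0.08 rad and contact force between each of the fingers, the arm and honey_jar below 0.3 N and contact force between jaw and honey_jar above 20 N and contact force between fence and honey_jar above 15 N), for 0.2 s.
At the end, for the whole second after the job is handed in: The jar stands upright (within 0.08 rad) on the board, within 12 mm of the vice's centre line, at rest, pressed against the fence by the pad with 20 to 70 N (x of honey_jar in the frame of vice between 0.042 and 0.085 m and y of honey_jar in the frame of vice between -0.012 and 0.012 m and z of honey_jar in the frame of vice between 0.015 and 0.025 m and angle between honey_jar's own z axis and vertical below 0.08 rad and contact force between jaw and honey_jar between 20 and 70 N and contact force between fence and honey_jar above 15 N and linear speed of honey_jar below 0.02 m/s and linear speed of jaw below 0.005 m/s); the robot touches nothing.
It fails at once if the glass is strained: the pad presses the jar with over 100 N (contact force between jaw and honey_jar above 100 N).
It fails at once if the jar is tipped over (angle between honey_jar's own z axis and vertical above 0.6 rad).
It fails at once if the sugar caddy, the glass, the mug or the salt shaker is shifted by more than 30 mm (distance of any of sugar_caddy, glass, blue_mug, salt_shaker from where it was at the start of the episode above 0.03 m).
It also fails if it takes over 69 s, if anything falls off the work surface, if the arm or the gripper's body presses on something with over 40 N, if the wrist force passes 120 N, or if a joint passes its speed limit or range.

ROBOT

A 6-joint arm with a two-finger parallel gripper is mounted at the origin on a cart in front of the work surface, level with it; the furniture and walls round the work are solid. World frame = base frame: x ahead of the robot, y to its left, z up, the work surface at z = 0. Lengths are in mm, angles in degrees, forces in N, time in s.
With the tool pointing down it reaches from about 275 to 850 mm from the base axis. Payload 5.2 kg.
Tool frame: the origin (TCP) lies midway between the tips of the shut fingers; the grasp point (between the pads) lies 19 mm behind it; z points along the fingers, y is the line along which they close (so a half turn about z gives the same grasp; the last joint's range is limited). The gripper opens to 85 mm and grips with 20 to 120 N. Pads are 22 mm wide; open, the fingers measure 114 mm over their backs; the gripper's body (76 mm by 85 mm) begins 54 mm behind the grasp point. The pads swing forward as they close: fully open they stand 13 mm farther back than shut.
Start: joints at [63.839, 14.817, 87.949, -0, 77.235, -11.62], TCP at [138.074, 532.392, 231.31] pointing down, gripper open.
Joint ranges: [-179.93, 179.93], [-52.35, 119.4], [10.71, 147.94], [-69.91, 249.91], [12.55, 155.21], [-178.61, 178.61]. Speed limits (degrees/s): [147.25, 147.25, 180, 180, 180, 180].

INTERFACE

Orientations are given as [roll, pitch, yaw] about the fixed x, y, z axes, in that order (R = Rz(yaw) Ry(pitch) Rx(roll)).
In Python, from workcell import env gives the robot as it stands. The module is installed in compiled form; this text tells all that it offers.
- The arm moves only by the tool send_rows, never from a script. Its argument "steps" is a list of rows, each an object with "offset": the shift along the tool's x, y, z in cm, a list of three; "angular": the turn, a rotation vector about the tool's x, y, z in rad, a list of three. A call has 1 to 12 rows; each row shifts and turns the commanded pose from where the row before left it, along the tool's axes as they then stand; what a row does not reach is not made up. A row lasts 1/8 s, in which the tool goes at most 62.5 mm and 10.7 degrees, less where a joint would pass 70% of its speed; a pose out of reach is approached as far as the arm can. A call with a gripper value outside its range is refused whole. "grip" is the finger opening in cm, from 0 to 8.54, set as the call begins (left out, the last holds). The fingers move at their own pace and stop on an object; the grip force is fixed at half the most. Time passes only in rows, so rows that do not move let the fingers close. It gives the time, the measured TCP pose, the force, the opening and the grip force at its end, in the units of the state.
- env.state(): the state, without advancing time (a new reading comes with each control period).
- env.camera(name): name is "scene" or "top"; returns a dict with "pixels" (420x560x3 uint8, red, green, blue), "mtx" (3x3 intrinsics, pixels), "world_from_camera" (4x4, takes a point from camera to world coordinates). Camera axes: x right, y up, looking along -z (the intrinsics and any distortion apply to the point x, -y, -z); pixel columns grow to the right and rows downward; lengths in mm; the calibration is good to about 2 mm. A picture is of the moment at which its call begins. There is no depth.
- env.close_job(): hands the job in; it is judged then, once.
Trained networks look in a picture, given as the dict that the camera call returned (one of the last four; its "shot" number tells which), for a name from the list of things; names that differ only in an ending like _2 or _b are one class to them, and where a whole thing is asked for, a point or a joint stands for the part that bears it (a point fixed in the world has none). Each returns a list of dicts, best first, with "score" (0 to 1); they miss things now and then, are a little off and sometimes report something else, mostly with a low value. They report only what shows in the picture. A call takes as long as a camera call. They do not tell look-alikes from the thing itself.
- env.find_in(name, picture): "bbox" ([left, top, width, height] in pixels, round what is visible of it).
- env.masks_of(name, picture): "region" (420x560 bool, what is visible of it) and "bbox" ([left, top, width, height] in pixels, round what is visible of it).
- env.mark_of(name, picture): "position" ([row, column] in pixels: a listed point, or the origin of a listed thing).
The state is a dict: "t": time; "q": joint angles; "qd": joint speeds; "joint_torque": joint torques, N m; "ee_pos": TCP position; "tool_rot": TCP orientation; "force": force on the tool from outside, world axes, zero at the start; "moment": the same for the moment, N m; "gripper_width": finger opening in mm; "grip_force": force on a finger pad.
Only numpy, scipy, OpenCV 4.12 (cv2) and the standard library are available. Lean on these libraries where they do the work, as an engineer would, in place of code of your own. Each camera call takes 0.05 s, during which the arm holds its last target. There are 200 camera calls.

## Working session

There is one attempt and no reset: what is moved stays moved. The work goes in short steps, Python scripts to look and compute and a tool call to move; the robot and the scene stay as the last step left them, time stands still between calls to the robot, and variables do not carry over. Pictures are saved under pics/ and viewed, at most 10 in all, crops included, and the job is handed in when it is done.

Besides the shell and the picture viewer there is one more tool, called after "Call:" by a JSON object that holds its "method" and its "body". send_rows: Moves the arm, as the interface text tells. Its arguments: {"type":"object","properties":{"steps":{"type":"array","items":{"type":"object","properties":{"offset":{"type":"array","items":{"type":"number"}},"angular":{"type":"array","items":{"type":"number"}}}}},"grip":{"type":"number"}},"required":["steps"]}

```bash
mkdir -p pics
cat > h.py <<'E'
import numpy as np, cv2
from workcell import env
def ray(p,row,col):
    K=p["mtx"];T=np.array(p["world_from_camera"])
    d=np.linalg.inv(K)@np.array([col,row,1.]);d=T[:3,:3]@np.array([d[0],-d[1],-d[2]])
    return T[:3,3],d
def onz(p,row,col,z):
    o,d=ray(p,row,col);return o+d*(z-o[2])/d[2]
def tri(a,b):
    (o1,d1),(o2,d2)=a,b
    A=np.stack([d1,-d2],1);s=np.linalg.lstsq(A,o2-o1,rcond=None)[0]
    x,y=o1+d1*s[0],o2+d2*s[1];return (x+y)/2,np.linalg.norm(x-y)
def save(p,n,box=None,f=1):
    im=cv2.cvtColor(np.asarray(p["pixels"]),cv2.COLOR_RGB2BGR)
    if box: im=im[box[1]:box[1]+box[3],box[0]:box[0]+box[2]]
    cv2.imwrite("pics/"+n,cv2.resize(im,None,fx=f,fy=f,interpolation=cv2.INTER_CUBIC))
E
python3 - <<'E'
from h import *
np.set_printoptions(precision=1,suppress=True)
P={n:env.camera(n) for n in("scene","top")}
for n,p in P.items():
    save(p,n+"1.png"); print(n,np.array(p["world_from_camera"])[:3,3])
Z={"honey_jar":0,"vice":0,"fence":20,"jaw":70,"axis_mid":70,"handle_mid":36,"sugar_caddy":0,"glass":0,"blue_mug":0,"salt_shaker":0}
for k,z in Z.items():
    for n,p in P.items():
        for m in env.mark_of(k,p)[:4]:
            print(k,n,round(m["score"],2),np.array(m["position"]),onz(p,*m["position"],z))
print(env.state())
E
```

```text
scene [-573.9 -744.3 1012. ]
top [ 215.6   11.3 1530.3]
honey_jar scene 0.89 [219.9 167.6] [377.8 370.6  -0. ]
honey_jar scene 0.73 [202.7 168. ] [455.7 442.9   0. ]
honey_jar scene 0.6 [218.7 220.2] [476.6 221.9  -0. ]
honey_jar scene 0.56 [192.5 220.7] [605.9 323.8   0. ]
honey_jar top 0.92 [238.4 216.3] [473.8 227.5   0. ]
honey_jar top 0.78 [268.1 159.9] [373.8 377.4   0. ]
honey_jar top 0.73 [189.2 185.1] [611.8 336.9   0. ]
honey_jar top 0.73 [237.1 139.3] [457.3 449.6   0. ]
vice scene 0.83 [238.3 289. ] [507.8 -35.1   0. ]
vice top 0.56 [237.3 305.3] [500.3 -28.3   0. ]
fence scene 0.8 [224.7 259.2] [496.2  72.5  20. ]
fence scene 0.31 [224.  286.4] [545.8  -1.2  20. ]
fence scene 0.31 [247.5 412. ] [ 644.  -393.1   20. ]
fence top 0.68 [223.6 366.4] [ 552.4 -199.2   20. ]
fence top 0.58 [233.4 273.9] [499.7  62.5  20. ]
jaw scene 0.83 [221.8 287.7] [501.1 -35.8  70. ]
jaw top 0.64 [232.5 306.3] [501.  -28.1  70. ]
axis_mid scene 0.84 [234.3 332.1] [ 517.2 -184.2   70. ]
handle_mid scene 0.41 [228.8 334.3] [ 585.2 -156.2   36. ]
handle_mid top 0.57 [223.9 363. ] [ 547.1 -187.
[... 297 characters left out ...]
cene 0.96 [249. 414.] [ 664.9 -394.     0. ]
blue_mug top 0.94 [193.7 433. ] [ 664.7 -392.7    0. ]
blue_mug top 0.5 [229.4 177.8] [489.9 341.9   0. ]
blue_mug top 0.46 [234.7 271.8] [499.1  68.9   0. ]
salt_shaker scene 0.52 [182.8 259.2] [733.8 242.    0. ]
salt_shaker top 0.54 [160.9 223.3] [709.3 234.8   0. ]
{'t': 1.1, 'q': array([ 63.8,  14.8,  87.9,   0. ,  77.2, -11.6]), 'qd': array([0. , 0. , 0.1, 0. , 0.1, 0. ]), 'joint_torque': array([  0. , -44.6, -29.1,   0. ,   0. ,  -0. ]), 'ee_pos': array([138.1, 532.4, 231.3]), 'tool_rot': array([180. ,  -0. , 165.5]), 'force': array([-0.2,  0.7, -0.6]), 'moment': array([0. , 0. , 0.1]), 'grip_force': 0.0, 'gripper_width': 85.50007421211288}
```

View both.

View pics/scene1.png

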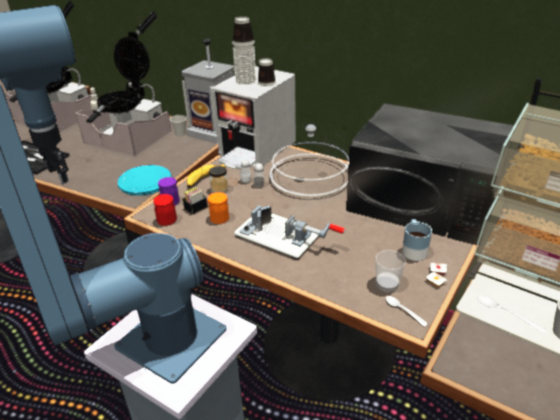

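View pics/top1.png

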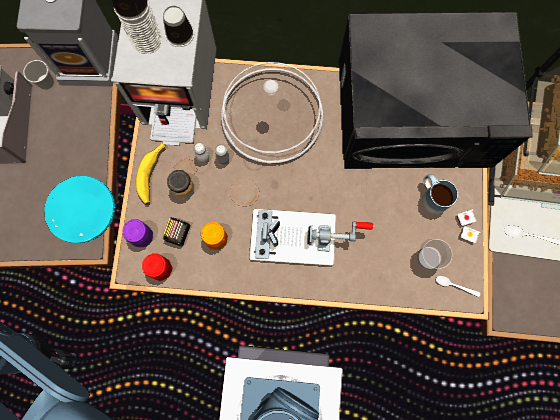

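Run:
```python
from h import *
np.set_printoptions(precision=1,suppress=True)
P={n:env.camera(n) for n in("scene","top")}
B=lambda n:cv2.cvtColor(np.asarray(P[n]["pixels"]),cv2.COLOR_RGB2BGR)
c=lambda n,x,y,w,h,f:cv2.resize(B(n)[y:y+h,x:x+w],(w*f,h*f),interpolation=cv2.INTER_CUBIC)
a=c("top",245,203,132,66,6); b=c("scene",232,195,115,60,5); d=c("top",160,160,43,43,5)
im=np.zeros((600,800,3),np.uint8); im[:396,:792]=a; im=im
b=cv2.resize(b,None,fx=.66,fy=.66); im[398:398+b.shape[0],:b.shape[1]]=b; d=cv2.resize(d,(200,200)); im[398:598,400:600]=d
e=c("scene",205,162,30,36,5); im[398:578,610:760]=e
cv2.imwrite("pics/z.png",im)
M={n:[m for m in env.masks_of("honey_jar",p)] for n,p in P.items()}
for n in M:
    for m in M[n]: print(n,round(m["score"],2),m["bbox"])
h=np.linalg.norm
for n,p in P.items(): print(n,"jar centre @z86 lid, base check", p["mtx"][0,0])
```

```text
scene 0.92 [211.2, 164.8, 14.6, 29.4]
scene 0.8 [158.6, 175.5, 21.3, 31.2]
scene 0.61 [206.2, 193.0, 24.3, 29.9]
scene 0.57 [154.8, 194.3, 25.6, 33.2]
scene 0.42 [254.3, 164.8, 12.3, 22.9]
top 0.94 [200.4, 223.7, 24.1, 28.4]
top 0.81 [168.8, 169.7, 25.9, 29.9]
top 0.63 [142.4, 255.2, 29.2, 24.0]
top 0.6 [124.2, 220.0, 23.0, 28.3]
top 0.5 [159.7, 216.3, 30.8, 29.7]
scene jar centre @z86 lid, base check 511.6235667175549
top jar centre @z86 lid, base check 537.3181890589191
```

View pics/z.png

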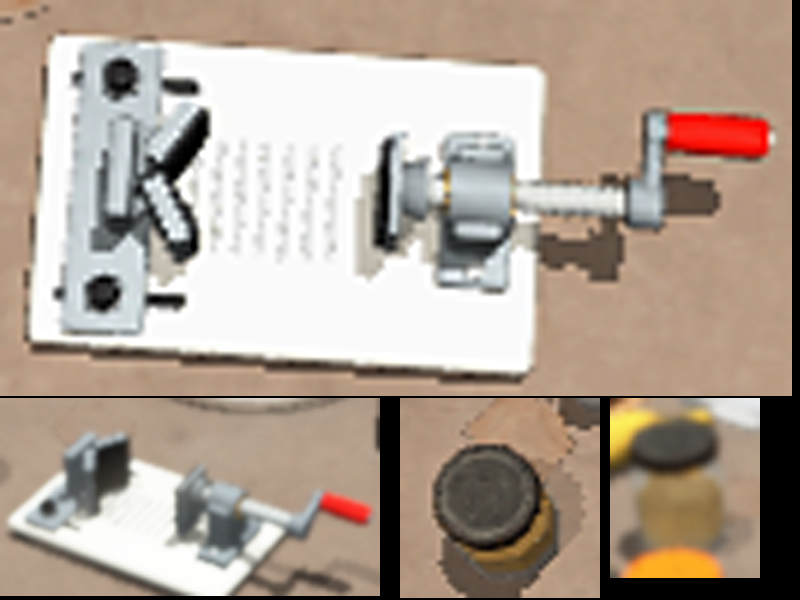

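Run:
```python
from h import *
np.set_printoptions(precision=1,suppress=True)
P={n:env.camera(n) for n in("scene","top")};t,s=P["top"],P["scene"]
c=np.array([onz(t,r,k,20) for k,r in[(253.7,209.2),(335.8,214.2),(333.3,265.5),(250,260.5)]])
print(c); 
for i in range(4): print(np.linalg.norm(c[i]-c[i-1]))
ux=(c[0]+c[3]-c[1]-c[2])[:2];ux/=np.linalg.norm(ux);yaw=np.degrees(np.arctan2(ux[1],ux[0]))
cen=c.mean(0)[:2];org=cen-45*ux;print("yaw",yaw,"origin",org)
uy=np.array([-ux[1],ux[0]])
V=lambda p:(np.dot(p[:2]-org,ux),np.dot(p[:2]-org,uy))
h,e=tri(ray(t,225.5,364.5),ray(s,228,336.5));print("handle",h,e,V(h))
print("handle pts vice at z 70-100",[ (z,V(onz(t,225.5,364.5,z))) for z in(60,75,90)])
j,e=tri(ray(t,181.3,178.7),ray(s,171.4,218));print("lid",j,e,onz(t,181.3,178.7,86),onz(s,171.4,218,86))
# jaw pad face: top edge mid z83: crop (390,135)-(380,245) ; vee bottom z81 crop(148,180)
g=lambda x,y:(203+y/6,245+x/6)
print("pad face top",V(onz(t,*g(378,192),83)),V(onz(t,*g(385,192),83)))
print("vee",V(onz(t,*g(148,182),81)),"tips",V(onz(t,*g(208,112),81)),V(onz(t,*g(195,245),81)))
print("screw end hub",V(onz(t,*g(645,200),70)))
```

```text
[[ 565.2  127.4   20. ]
 [ 572.  -109.8   20. ]
 [ 423.4 -112.9   20. ]
 [ 416.1  122.4   20. ]]
149.16071089067506
237.32441541636592
148.6697900346595
235.41604815088758
yaw 91.70124027742746 origin [495.5 -38.2]
handle [ 533.8 -187.2   83.6] 4.36527973453633 (np.float64(-150.07823912043892), np.float64(-33.832879266840024))
handle pts vice at z 70-100 [(60, (np.float64(-151.62934713417184), np.float64(-37.56064325264187))), (75, (np.float64(-149.4925219322073), np.float64(-34.33788030644274))), (90, (np.float64(-147.35569673024273), np.float64(-31.11511736024362)))]
lid [614.6 338.3  80.1] 6.930712524462111 [610.6 339.5  86. ] [609.4 328.9  86. ]
pad face top (np.float64(5.36242458946388), np.float64(3.4117801388315865)) (np.float64(2.174664183865352), np.float64(3.2160022751940445))
vee (np.float64(110.472870683008), np.float64(4.837884294135277)) tips (np.float64(85.1485282742933), np.float64(-29.48763813861349)) (np.float64(87.17388777034516), np.float64(32.61345359916977))
screw end hub (np.float64(-117.92585734033516), np.float64(-2.853081576489245))
```

Call:
{"method": "send_rows", "body": {"steps": [{"offset": [-4.6,-0.66,0]},{"offset": [-4.6,-0.66,0]},{"offset": [-4.6,-0.66,0]},{"offset": [-4.6,-0.66,0]},{"offset": [-4.6,-0.66,0]},{"offset": [-4.6,-0.66,0]},{"offset": [-4.6,-0.66,0]},{"offset": [-4.6,-0.66,0]},{"offset": [-4.6,-0.66,0]},{"offset": [-4.6,-0.66,0]},{"offset": [-4.6,-0.66,0]}], "grip": 8.54}}

```text
$.steps[0]: bad value
```

Call:
{"method": "send_rows", "body": {"steps": [{"angular": [0,0,0.16]},{"angular": [0,0,0.16]},{"angular": [0,0,0.16]},{"angular": [0,0,0.16]},{"angular": [0,0,0.16]},{"angular": [0,0,0.16]},{"angular": [0,0,0.16]},{"angular": [0,0,0.16]},{}]}}

```text
$.steps[0]: bad value
```

Call:
{"method": "send_rows", "body": {"steps": [{"offset": [-4.6,-0.66,0],"angular": [0,0,0]},{"offset": [-4.6,-0.66,0],"angular": [0,0,0]},{"offset": [-4.6,-0.66,0],"angular": [0,0,0]},{"offset": [-4.6,-0.66,0],"angular": [0,0,0]},{"offset": [-4.6,-0.66,0],"angular": [0,0,0]},{"offset": [-4.6,-0.66,0],"angular": [0,0,0]},{"offset": [-4.6,-0.66,0],"angular": [0,0,0]},{"offset": [-4.6,-0.66,0],"angular": [0,0,0]},{"offset": [-4.6,-0.66,0],"angular": [0,0,0]},{"offset": [-4.6,-0.66,0],"angular": [0,0,0]},{"offset": [-4.6,-0.66,0],"angular": [0,0,0]}], "grip": 8.54}}

```text
t: 2.78
ee_pos: [611.0, 334.3, 231.2]
tool_rot: [180.0, -0.0, 165.5]
force: [-0.0, 0.7, -0.2]
gripper_width: 85.7
grip_force: 0.0
```

Call:
{"method": "send_rows", "body": {"steps": [{"offset": [0,0,0],"angular": [0,0,0.16]},{"offset": [0,0,0],"angular": [0,0,0.16]},{"offset": [0,0,0],"angular": [0,0,0.16]},{"offset": [0,0,0],"angular": [0,0,0.16]},{"offset": [0,0,0],"angular": [0,0,0.16]},{"offset": [0,0,0],"angular": [0,0,0.16]},{"offset": [0,0,0],"angular": [0,0,0.16]},{"offset": [0,0,0],"angular": [0,0,0.16]},{"offset": [0,0,0],"angular": [0,0,0]}]}}

```text
t: 3.9
ee_pos: [609.6, 335.1, 231.1]
tool_rot: [-180.0, 0.0, 92.2]
force: [-0.0, 0.0, -0.3]
gripper_width: 85.5
grip_force: 0.0
```

Call:
{"method": "send_rows", "body": {"steps": [{"offset": [0,0,4],"angular": [0,0,0]},{"offset": [0,0,4],"angular": [0,0,0]},{"offset": [0,0,4],"angular": [0,0,0]},{"offset": [0,0,1],"angular": [0,0,0]},{"offset": [0,0,0],"angular": [0,0,0]}]}}

```text
t: 4.53
ee_pos: [609.7, 335.1, 101.3]
tool_rot: [-180.0, 0.0, 92.2]
force: [-0.2, 1.1, 0.4]
gripper_width: 85.4
grip_force: 0.0
```

Run:
```python
from h import *
P={n:env.camera(n) for n in("scene","top")}
ims=[]
for n,b in(("scene",(175,110,90,100)),("top",(130,120,110,100))):
    p=P[n];im=cv2.cvtColor(np.asarray(p["pixels"]),cv2.COLOR_RGB2BGR)[b[1]:b[1]+b[3],b[0]:b[0]+b[2]]
    ims.append(cv2.resize(im,(390,int(390*b[3]/b[2])),interpolation=cv2.INTER_CUBIC))
h=max(i.shape[0] for i in ims)
cv2.imwrite("pics/g.png",np.hstack([np.vstack([i,np.zeros((h-i.shape[0],390,3),np.uint8)]) for i in ims]))
```

```text
(no output)
```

View pics/g.png

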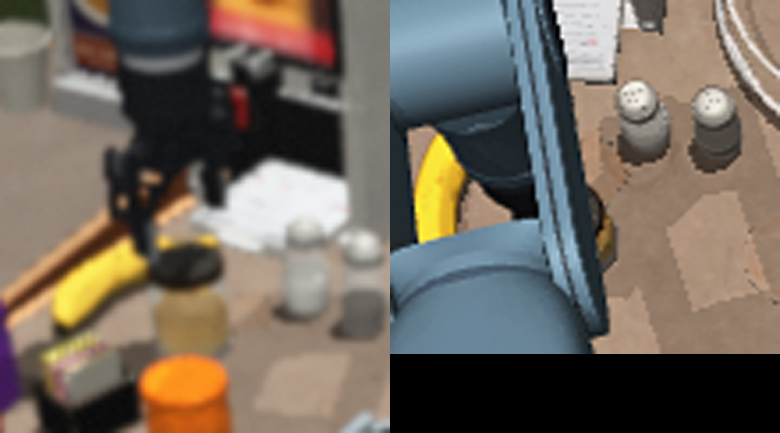

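Run:
```python
from h import *
p=env.camera("scene");T=np.linalg.inv(np.array(p["world_from_camera"]));K=p["mtx"]
def pr(x):
    c=T@np.array([*x,1]);v=K@np.array([c[0],-c[1],-c[2]]);u=v[:2]/v[2];return np.round((u-[175,110])*390/90,0)
for x in[(610,335,86),(610,330,86),(615,335,86),(567,335,114),(653,335,114),(610,335,114),(567,335,101),(653,335,101)]:print(x,pr(x))
for m in env.masks_of("honey_jar",p)[:4]:print(m["score"],m["bbox"])
```

```text
(610, 335, 86) [181. 264.]
(610, 330, 86) [186. 265.]
(615, 335, 86) [185. 261.]
(567, 335, 114) [144. 257.]
(653, 335, 114) [211. 212.]
(610, 335, 114) [178. 234.]
(567, 335, 101) [145. 271.]
(653, 335, 101) [212. 226.]
0.74 [208.3, 191.0, 22.6, 31.6]
0.62 [156.3, 176.3, 23.6, 30.4]
0.6 [211.7, 167.9, 16.1, 24.1]
0.59 [152.9, 191.2, 25.4, 36.4]
```

Call:
{"method": "send_rows", "body": {"steps": [{"offset": [-0.2,-0.2,1],"angular": [0,0,0]},{"offset": [0,0,1],"angular": [0,0,0]},{"offset": [0,0,0.6],"angular": [0,0,0]},{"offset": [0,0,0.6],"angular": [0,0,0]},{"offset": [0,0,0.6],"angular": [0,0,0]}]}}

```text
t: 5.35
ee_pos: [607.7, 333.0, 62.8]
tool_rot: [-180.0, 0.0, 92.1]
force: [-0.5, -0.2, 0.4]
gripper_width: 85.6
grip_force: 0.0
```

Call:
{"method": "send_rows", "body": {"steps": [{"offset": [0,0,0.8],"angular": [0,0,0]},{"offset": [0,0,0.8],"angular": [0,0,0]},{"offset": [0,0,0.8],"angular": [0,0,0]},{"offset": [0,0,0.8],"angular": [0,0,0]},{"offset": [0,0,0],"angular": [0,0,0]}]}}

```text
t: 5.98
ee_pos: [607.1, 332.8, 30.2]
tool_rot: [-179.9, 0.0, 92.1]
force: [0.3, 0.8, 0.2]
gripper_width: 85.3
grip_force: 0.0
```

Now close on the jar.

Call:
{"method": "send_rows", "body": {"steps": [{"offset": [0,0,0],"angular": [0,0,0]},{"offset": [0,0,0],"angular": [0,0,0]},{"offset": [0,0,0],"angular": [0,0,0]},{"offset": [0,0,0],"angular": [0,0,0]},{"offset": [0,0,0],"angular": [0,0,0]},{"offset": [0,0,0],"angular": [0,0,0]}], "grip": 5.5}}

```text
t: 6.72
ee_pos: [609.0, 333.3, 32.8]
tool_rot: [179.8, -0.1, 92.1]
force: [1.3, -1.7, 7.3]
gripper_width: 63.5
grip_force: 58.1
```

Call:
{"method": "send_rows", "body": {"steps": [{"offset": [0,0,-2],"angular": [0,0,0]},{"offset": [0,0,-3],"angular": [0,0,0]},{"offset": [0,0,-3],"angular": [0,0,0]},{"offset": [0,0,-3],"angular": [0,0,0]},{"offset": [0,0,-3],"angular": [0,0,0]},{"offset": [0,0,0],"angular": [0,0,0]}]}}

```text
t: 7.48
ee_pos: [608.7, 333.6, 174.6]
tool_rot: [179.7, -0.1, 92.1]
force: [-0.6, -0.4, -2.6]
gripper_width: 63.3
grip_force: 59.2
```

Call:
{"method": "send_rows", "body": {"steps": [{"offset": [-3.1,-1.28,0],"angular": [0,0,0]},{"offset": [-3.1,-1.28,0],"angular": [0,0,0]},{"offset": [-3.1,-1.28,0],"angular": [0,0,0]},{"offset": [-3.1,-1.28,0],"angular": [0,0,0]},{"offset": [-3.1,-1.28,0],"angular": [0,0,0]},{"offset": [-3.1,-1.28,0],"angular": [0,0,0]},{"offset": [-3.1,-1.28,0],"angular": [0,0,0]},{"offset": [-3.1,-1.28,0],"angular": [0,0,0]},{"offset": [-3.1,-1.28,0],"angular": [0,0,0]},{"offset": [-3.0,-1.3,0],"angular": [0,0,0]},{"offset": [0,0,3],"angular": [0,0,0]},{"offset": [0,0,2],"angular": [0,0,0]}]}}

```text
t: 8.98
ee_pos: [489.0, 19.3, 119.1]
tool_rot: [-179.8, -0.1, 92.1]
force: [-0.9, -0.6, -1.9]
gripper_width: 63.0
grip_force: 59.2
```

Run:
```python
from h import *
P={n:env.camera(n) for n in("scene","top")}
ims=[]
for n,b in(("scene",(225,150,120,120)),("top",(235,170,140,120))):
    p=P[n];im=cv2.cvtColor(np.asarray(p["pixels"]),cv2.COLOR_RGB2BGR)[b[1]:b[1]+b[3],b[0]:b[0]+b[2]]
    ims.append(cv2.resize(im,(390,int(390*b[3]/b[2])),interpolation=cv2.INTER_CUBIC))
h=max(i.shape[0] for i in ims)
cv2.imwrite("pics/p.png",np.hstack([np.vstack([i,np.zeros((h-i.shape[0],390,3),np.uint8)]) for i in ims]))
print(env.state()["ee_pos"],env.state()["gripper_width"])
```

```text
[487.76659     19.89301592 118.03067912] 63.312926455278
```

View pics/p.png

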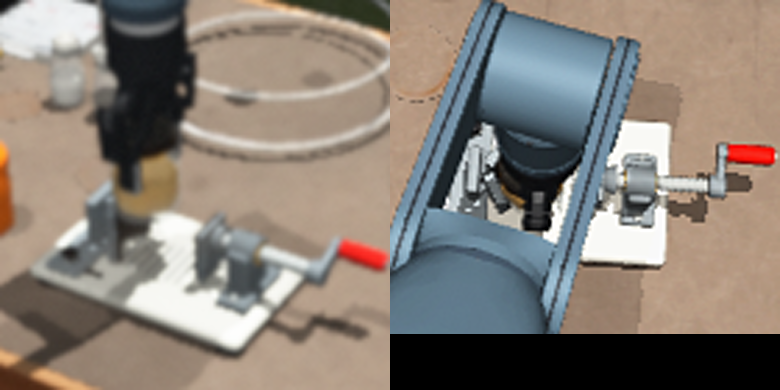

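Call:
{"method": "send_rows", "body": {"steps": [{"offset": [-0.25,0.6,1],"angular": [0,0,0]},{"offset": [0,0,1.5],"angular": [0,0,0]},{"offset": [0,0,1.5],"angular": [0,0,0]},{"offset": [0,0,1],"angular": [0,0,0]},{"offset": [0,0,0.5],"angular": [0,0,0]},{"offset": [0,0,0],"angular": [0,0,0]}]}}

```text
t: 9.82
ee_pos: [498.4, 14.3, 66.4]
tool_rot: [179.9, 0.3, 92.2]
force: [0.4, -10.4, -6.4]
gripper_width: 62.5
grip_force: 59.3
```

Call:
{"method": "send_rows", "body": {"steps": [{"offset": [-0.4,0,0],"angular": [0,0,0]},{"offset": [-0.4,0,0],"angular": [0,0,0]},{"offset": [0,0,0],"angular": [0,0,0]},{"offset": [0,0,0],"angular": [0,0,0]}]}}

```text
t: 10.32
ee_pos: [497.4, 9.4, 66.4]
tool_rot: [180.0, -0.0, 92.1]
force: [0.4, 0.1, -2.9]
gripper_width: 63.0
grip_force: 60.5
```

Run:
```python
from h import *
P={n:env.camera(n) for n in("scene","top")}
ims=[]
for n,b in(("scene",(230,170,100,90)),("top",(235,190,110,90))):
    p=P[n];im=cv2.cvtColor(np.asarray(p["pixels"]),cv2.COLOR_RGB2BGR)[b[1]:b[1]+b[3],b[0]:b[0]+b[2]]
    ims.append(cv2.resize(im,(390,int(390*b[3]/b[2])),interpolation=cv2.INTER_CUBIC))
h=max(i.shape[0] for i in ims)
cv2.imwrite("pics/p2.png",np.hstack([np.vstack([i,np.zeros((h-i.shape[0],390,3),np.uint8)]) for i in ims]))
s=env.state();print(s["ee_pos"],s["force"],s["moment"])
```

```text
[497.35602337   9.45092569  66.3167058 ] [-0.07496219 -0.86518282 -3.11040765] [-0.00987574 -0.00644881 -0.01630952]
```

View pics/p2.png

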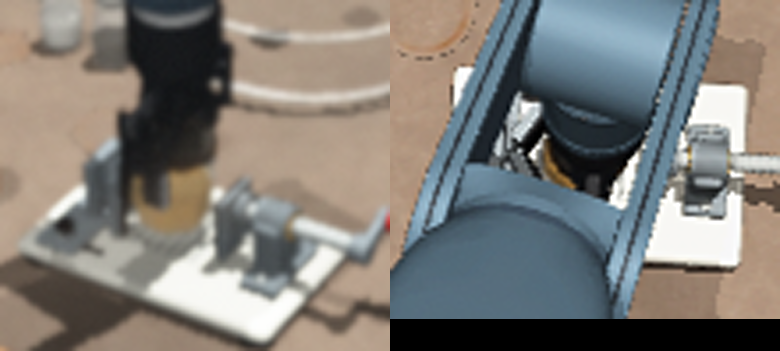

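Call:
{"method": "send_rows", "body": {"steps": [{"offset": [0,0,0.5],"angular": [0,0,0]},{"offset": [0,0,0.4],"angular": [0,0,0]},{"offset": [0,0,0.2],"angular": [0,0,0]},{"offset": [0,0,0],"angular": [0,0,0]},{"offset": [0,0,0],"angular": [0,0,0]}]}}

```text
t: 11.05
ee_pos: [497.5, 9.1, 55.3]
tool_rot: [180.0, 0.0, 92.1]
force: [0.4, -0.1, -3.5]
gripper_width: 63.0
grip_force: 60.5
```

Call:
{"method": "send_rows", "body": {"steps": [{"offset": [0,0,0.1],"angular": [0,0,0]},{"offset": [0,0,0.1],"angular": [0,0,0]},{"offset": [0,0,0],"angular": [0,0,0]}]}}

```text
t: 11.42
ee_pos: [497.6, 9.7, 54.5]
tool_rot: [179.9, -0.0, 92.1]
force: [-2.9, 3.6, 8.4]
gripper_width: 62.8
grip_force: 60.8
```

Call:
{"method": "send_rows", "body": {"steps": [{"offset": [0,0,0],"angular": [0,0,0]},{"offset": [0,0,0],"angular": [0,0,0]},{"offset": [0,0,0],"angular": [0,0,0]},{"offset": [0,0,0],"angular": [0,0,0]},{"offset": [0,0,0],"angular": [0,0,0]}], "grip": 8.54}}

```text
t: 12.05
ee_pos: [497.4, 9.2, 53.2]
tool_rot: [-180.0, -0.0, 92.1]
force: [0.4, -1.6, -0.1]
gripper_width: 85.4
grip_force: 0.0
```

Call:
{"method": "send_rows", "body": {"steps": [{"offset": [0,0,-1],"angular": [0,0,0]},{"offset": [0,0,-2],"angular": [0,0,0]},{"offset": [0,0,-3],"angular": [0,0,0]},{"offset": [0,0,-4],"angular": [0,0,0]},{"offset": [0,0,-4],"angular": [0,0,0]},{"offset": [0,0,-3],"angular": [0,0,0]},{"offset": [-5,0,0],"angular": [0,0,0]},{"offset": [-5,0,0],"angular": [0,0,0]},{"offset": [-5,0,0],"angular": [0,0,0]},{"offset": [-5,0,0],"angular": [0,0,0]},{"offset": [-4,0,0],"angular": [0,0,0]},{"offset": [0,0,0],"angular": [0,0,0]}]}}

```text
t: 13.55
ee_pos: [506.1, -233.6, 223.6]
tool_rot: [180.0, 0.1, 91.9]
force: [0.4, 0.7, -0.9]
gripper_width: 85.2
grip_force: 0.0
```

Run:
```python
from h import *
P={n:env.camera(n) for n in("scene","top")}
ims=[]
for n,b in(("scene",(230,180,120,85)),("top",(240,195,145,80))):
    p=P[n];im=cv2.cvtColor(np.asarray(p["pixels"]),cv2.COLOR_RGB2BGR)[b[1]:b[1]+b[3],b[0]:b[0]+b[2]]
    ims.append(cv2.resize(im,(500,int(500*b[3]/b[2])),interpolation=cv2.INTER_CUBIC)[:299])
cv2.imwrite("pics/r.png",np.vstack(ims)); print([i.shape for i in ims])
```

```text
[(299, 500, 3), (275, 500, 3)]
```

View pics/r.png

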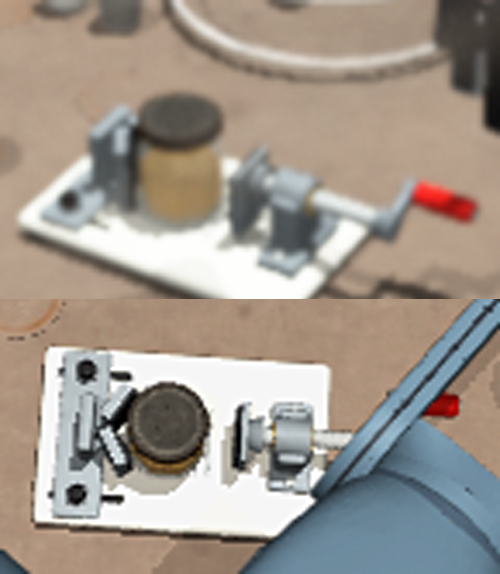

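Run:
```python
from h import *
np.set_printoptions(precision=1,suppress=True)
P={n:env.camera(n) for n in("scene","top")};t,s=P["top"],P["scene"]
print("lid",onz(t,230.1,288.4,106),onz(s,208.3,273.4,106),tri(ray(t,230.1,288.4),ray(s,208.3,273.4)))
S=np.asarray(s["pixels"]).astype(int);m=((S[...,0]>150)&(S[...,1]<70)&(S[...,2]<70)).astype(np.uint8);m[:,:320]=0;m[:,360:]=0;m[:215]=0;m[245:]=0
r,c=np.nonzero(m);print("scene red",r.mean(),c.mean(),r.min(),r.max(),c.min(),c.max())
h=tri(ray(t,225.5,364.5),ray(s,r.mean(),c.mean()));print("handle",h)
for z in(80,86,92):print(z,onz(t,225.5,364.5,z),onz(s,r.mean(),c.mean(),z))
for k in("handle_mid","axis_mid"):
  for m in env.mark_of(k,s)[:2]:print(k,m["score"],m["position"],onz(s,*m["position"],70 if k[0]=="a" else 86))
```

```text
lid [496.1  21.5 106. ] [496.7  13.6 106. ] (array([499.1,  19.1, 101.9]), np.float64(6.406407666077088))
scene red 228.3090909090909 336.3818181818182 225 232 329 343
handle (array([ 533.9, -187.2,   82.4]), np.float64(3.7924332838916053))
80 [ 533.2 -186.    80. ] [ 538.4 -186.9   80. ]
86 [ 531.9 -185.1   86. ] [ 531.2 -190.5   86. ]
92 [ 530.5 -184.3   92. ] [ 524.  -194.1   92. ]
handle_mid 0.46 [227.6, 335.9] [ 533.6 -187.6   86. ]
axis_mid 0.64 [233.5, 331.9] [ 520.3 -181.8   70. ]
```

Call:
{"method": "send_rows", "body": {"steps": [{"offset": [2,1.4,0],"angular": [0,0,0]},{"offset": [2.07,1.38,0],"angular": [0,0,0]},{"offset": [0,0,3],"angular": [0,0,0]},{"offset": [0,0,3],"angular": [0,0,0]},{"offset": [0,0,2],"angular": [0,0,0]},{"offset": [0,0,2],"angular": [0,0,0]},{"offset": [0,0,2],"angular": [0,0,0]},{"offset": [0,0,2],"angular": [0,0,0]},{"offset": [0,0,1],"angular": [0,0,0]},{"offset": [0,0,0.7],"angular": [0,0,0]},{"offset": [0,0,0],"angular": [0,0,0]}], "grip": 6}}

```text
t: 15.22
ee_pos: [532.6, -188.7, 66.3]
tool_rot: [-180.0, -0.0, 92.1]
force: [0.2, -0.0, 0.1]
gripper_width: 60.2
grip_force: 0.0
```

Run:
```python
from h import *
P={n:env.camera(n) for n in("scene","top")}
ims=[]
for n,b in(("scene",(290,180,80,80)),("top",(315,185,80,80))):
    p=P[n];im=cv2.cvtColor(np.asarray(p["pixels"]),cv2.COLOR_RGB2BGR)[b[1]:b[1]+b[3],b[0]:b[0]+b[2]]
    ims.append(cv2.resize(im,(390,390),interpolation=cv2.INTER_CUBIC))
cv2.imwrite("pics/c.png",np.hstack(ims)); print(env.state()["ee_pos"],env.state()["q"],env.state()["force"])
```

```text
[ 532.97323739 -189.08712397   66.92567783] [-3.08326025e+01  2.55105820e+01  9.75643230e+01  4.75484098e-04
  5.68647273e+01 -3.29587362e+01] [ 0.80930726 -0.20719179  0.24472376]
```

View pics/c.png

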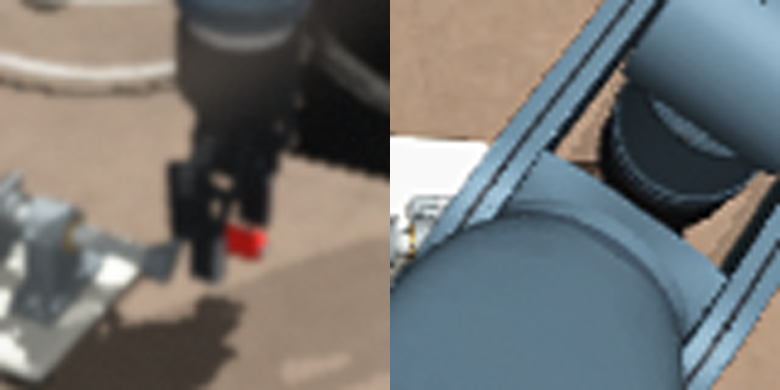

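Call:
{"method": "send_rows", "body": {"steps": [{"offset": [-0.4,0,0],"angular": [0,0,0]},{"offset": [0,0,0],"angular": [0,0,0]},{"offset": [0,0,0],"angular": [0,0,0]},{"offset": [0,0,0],"angular": [0,0,0]},{"offset": [0,0,0],"angular": [0,0,0]},{"offset": [0,0,0],"angular": [0,0,0]},{"offset": [0,0,0],"angular": [0,0,0]},{"offset": [0,0,0],"angular": [0,0,0]}], "grip": 1}}

```text
t: 16.32
ee_pos: [534.6, -193.7, 67.1]
tool_rot: [179.8, 0.1, 92.1]
force: [5.4, -0.1, 0.6]
gripper_width: 17.1
grip_force: 58.5
```

```bash
cat > arc.py <<'E'
import numpy as np,sys,json
a,st,n=map(float,sys.argv[1:4]); n=int(n); th=np.radians(a+st*np.arange(n+1)); r=3.4
d=np.stack([np.full(n,2*st/360),r*np.diff(np.cos(th)),r*np.diff(np.sin(th))],1).round(3)
print(json.dumps([{"offset":x.tolist(),"angular":[0,0,0]} for x in d]),a+st*n)
E
python3 arc.py -22 6 12; python3 arc.py 50 6 12
```

```text
[{"offset": [0.033, 0.116, 0.336], "angular": [0, 0, 0]}, {"offset": [0.033, 0.08, 0.347], "angular": [0, 0, 0]}, {"offset": [0.033, 0.043, 0.353], "angular": [0, 0, 0]}, {"offset": [0.033, 0.006, 0.356], "angular": [0, 0, 0]}, {"offset": [0.033, -0.031, 0.355], "angular": [0, 0, 0]}, {"offset": [0.033, -0.068, 0.349], "angular": [0, 0, 0]}, {"offset": [0.033, -0.104, 0.34], "angular": [0, 0, 0]}, {"offset": [0.033, -0.139, 0.328], "angular": [0, 0, 0]}, {"offset": [0.033, -0.173, 0.311], "angular": [0, 0, 0]}, {"offset": [0.033, -0.204, 0.292], "angular": [0, 0, 0]}, {"offset": [0.033, -0.233, 0.269], "angular": [0, 0, 0]}, {"offset": [0.033, -0.26, 0.243], "angular": [0, 0, 0]}] 50.0
[{"offset": [0.033, -0.284, 0.214], "angular": [0, 0, 0]}, {"offset": [0.033, -0.305, 0.183], "angular": [0, 0, 0]}, {"offset": [0.033, -0.323, 0.15], "angular": [0, 0, 0]}, {"offset": [0.033, -0.336, 0.116], "angular": [0, 0, 0]}, {"offset": [0.033, -0.347, 0.08], "angular": [0, 0, 0]}, {"offset": [0.033, -0.353, 0.043], "angular": [0, 0, 0]}, {"offset": [0.033, -0.356, 0.006], "angular": [0, 0, 0]}, {"offset": [0.033, -0.355, -0.031], "angular": [0, 0, 0]}, {"offset": [0.033, -0.349, -0.068], "angular": [0, 0, 0]}, {"offset": [0.033, -0.34, -0.104], "angular": [0, 0, 0]}, {"offset": [0.033, -0.328, -0.139], "angular": [0, 0, 0]}, {"offset": [0.033, -0.311, -0.173], "angular": [0, 0, 0]}] 122.0
```

Call:
{"method": "send_rows", "body": {"steps": [{"offset": [0.03,0.25,0.34],"angular": [0,0,0]},{"offset": [0.033,0.08,0.347],"angular": [0,0,0]},{"offset": [0.033,0.043,0.353],"angular": [0,0,0]},{"offset": [0.033,0.006,0.356],"angular": [0,0,0]},{"offset": [0.033,-0.031,0.355],"angular": [0,0,0]},{"offset": [0.033,-0.068,0.349],"angular": [0,0,0]}]}}

```text
t: 17.08
ee_pos: [535.1, -191.4, 45.9]
tool_rot: [-180.0, 0.1, 92.1]
force: [-2.2, -1.6, 6.8]
gripper_width: 17.2
grip_force: 59.1
```

Call:
{"method": "send_rows", "body": {"steps": [{"offset": [0.033,-0.12,0.34],"angular": [0,0,0]},{"offset": [0.033,-0.139,0.328],"angular": [0,0,0]},{"offset": [0.033,-0.173,0.311],"angular": [0,0,0]},{"offset": [0.033,-0.204,0.292],"angular": [0,0,0]},{"offset": [0.033,-0.233,0.269],"angular": [0,0,0]},{"offset": [0.033,-0.26,0.243],"angular": [0,0,0]}]}}

```text
t: 17.82
ee_pos: [523.8, -189.6, 28.8]
tool_rot: [-180.0, 0.0, 92.1]
force: [-3.0, 0.9, 15.1]
gripper_width: 16.9
grip_force: 59.8
```

Call:
{"method": "send_rows", "body": {"steps": [{"offset": [0.033,-0.284,0.214],"angular": [0,0,0]},{"offset": [0.033,-0.305,0.183],"angular": [0,0,0]},{"offset": [0.033,-0.323,0.15],"angular": [0,0,0]},{"offset": [0.033,-0.336,0.116],"angular": [0,0,0]},{"offset": [0.033,-0.347,0.08],"angular": [0,0,0]},{"offset": [0.033,-0.353,0.043],"angular": [0,0,0]}]}}

```text
t: 18.58
ee_pos: [507.2, -188.4, 22.1]
tool_rot: [179.7, 0.1, 92.1]
force: [3.9, 4.2, 14.2]
gripper_width: 17.2
grip_force: 60.1
```

Call:
{"method": "send_rows", "body": {"steps": [{"offset": [0.06,-0.356,-0.14],"angular": [0,0,0]},{"offset": [0.06,-0.355,-0.18],"angular": [0,0,0]},{"offset": [0.05,-0.349,-0.068],"angular": [0,0,0]},{"offset": [0.033,-0.34,-0.104],"angular": [0,0,0]},{"offset": [0.033,-0.328,-0.139],"angular": [0,0,0]},{"offset": [0.033,-0.311,-0.173],"angular": [0,0,0]}]}}

```text
t: 19.32
ee_pos: [485.7, -187.2, 28.0]
tool_rot: [179.8, 0.1, 92.1]
force: [5.5, -1.8, -3.3]
gripper_width: 16.7
grip_force: 58.5
```

```bash
python3 arc.py 122 6 12; python3 arc.py 194 6 12;python3 arc.py 266 6 12;python3 arc.py 338 6 12
```

```text
[{"offset": [0.033, -0.292, -0.204], "angular": [0, 0, 0]}, {"offset": [0.033, -0.269, -0.233], "angular": [0, 0, 0]}, {"offset": [0.033, -0.243, -0.26], "angular": [0, 0, 0]}, {"offset": [0.033, -0.214, -0.284], "angular": [0, 0, 0]}, {"offset": [0.033, -0.183, -0.305], "angular": [0, 0, 0]}, {"offset": [0.033, -0.15, -0.323], "angular": [0, 0, 0]}, {"offset": [0.033, -0.116, -0.336], "angular": [0, 0, 0]}, {"offset": [0.033, -0.08, -0.347], "angular": [0, 0, 0]}, {"offset": [0.033, -0.043, -0.353], "angular": [0, 0, 0]}, {"offset": [0.033, -0.006, -0.356], "angular": [0, 0, 0]}, {"offset": [0.033, 0.031, -0.355], "angular": [0, 0, 0]}, {"offset": [0.033, 0.068, -0.349], "angular": [0, 0, 0]}] 194.0
[{"offset": [0.033, 0.104, -0.34], "angular": [0, 0, 0]}, {"offset": [0.033, 0.139, -0.328], "angular": [0, 0, 0]}, {"offset": [0.033, 0.173, -0.311], "angular": [0, 0, 0]}, {"offset": [0.033, 0.204, -0.292], "angular": [0, 0, 0]}, {"offset": [0.033, 0.233, -0.269], "angular": [0, 0, 0]}, {"offset": [0.033, 0.26, -0.243], "angular": [0, 0, 0]}, {"offset": [0.033, 0.284, -0.214], "angular
[... 993 characters left out ...]
38.0
[{"offset": [0.033, 0.116, 0.336], "angular": [0, 0, 0]}, {"offset": [0.033, 0.08, 0.347], "angular": [0, 0, 0]}, {"offset": [0.033, 0.043, 0.353], "angular": [0, 0, 0]}, {"offset": [0.033, 0.006, 0.356], "angular": [0, 0, 0]}, {"offset": [0.033, -0.031, 0.355], "angular": [0, 0, 0]}, {"offset": [0.033, -0.068, 0.349], "angular": [0, 0, 0]}, {"offset": [0.033, -0.104, 0.34], "angular": [0, 0, 0]}, {"offset": [0.033, -0.139, 0.328], "angular": [0, 0, 0]}, {"offset": [0.033, -0.173, 0.311], "angular": [0, 0, 0]}, {"offset": [0.033, -0.204, 0.292], "angular": [0, 0, 0]}, {"offset": [0.033, -0.233, 0.269], "angular": [0, 0, 0]}, {"offset": [0.033, -0.26, 0.243], "angular": [0, 0, 0]}] 410.0
```

Call:
{"method": "send_rows", "body": {"steps": [{"offset": [0.033,-0.292,-0.204],"angular": [0,0,0]},{"offset": [0.033,-0.269,-0.233],"angular": [0,0,0]},{"offset": [0.033,-0.243,-0.26],"angular": [0,0,0]},{"offset": [0.033,-0.214,-0.284],"angular": [0,0,0]},{"offset": [0.033,-0.183,-0.305],"angular": [0,0,0]},{"offset": [0.033,-0.15,-0.323],"angular": [0,0,0]},{"offset": [0.033,-0.116,-0.336],"angular": [0,0,0]},{"offset": [0.033,-0.08,-0.347],"angular": [0,0,0]},{"offset": [0.033,-0.043,-0.353],"angular": [0,0,0]},{"offset": [0.033,-0.006,-0.356],"angular": [0,0,0]},{"offset": [0.033,0.031,-0.355],"angular": [0,0,0]},{"offset": [0.033,0.068,-0.349],"angular": [0,0,0]}]}}

```text
t: 20.82
ee_pos: [468.5, -183.4, 64.2]
tool_rot: [-179.9, 0.1, 92.1]
force: [1.7, -5.8, -6.8]
gripper_width: 17.0
grip_force: 58.5
```

Call:
{"method": "send_rows", "body": {"steps": [{"offset": [0.0,0.115,-0.34],"angular": [0,0,0]},{"offset": [0.0,0.149,-0.328],"angular": [0,0,0]},{"offset": [0.0,0.173,-0.311],"angular": [0,0,0]},{"offset": [0.02,0.204,-0.292],"angular": [0,0,0]},{"offset": [0.033,0.233,-0.269],"angular": [0,0,0]},{"offset": [0.033,0.26,-0.243],"angular": [0,0,0]},{"offset": [0.033,0.284,-0.214],"angular": [0,0,0]},{"offset": [0.033,0.305,-0.183],"angular": [0,0,0]},{"offset": [0.033,0.323,-0.15],"angular": [0,0,0]},{"offset": [0.033,0.336,-0.116],"angular": [0,0,0]},{"offset": [0.033,0.347,-0.08],"angular": [0,0,0]},{"offset": [0.033,0.353,-0.043],"angular": [0,0,0]}]}}

```text
t: 22.32
ee_pos: [498.1, -178.9, 90.9]
tool_rot: [-179.8, 0.0, 92.2]
force: [-6.6, -5.9, 4.3]
gripper_width: 17.0
grip_force: 59.4
```

Call:
{"method": "send_rows", "body": {"steps": [{"offset": [0.033,0.356,-0.006],"angular": [0,0,0]},{"offset": [0.033,0.355,0.031],"angular": [0,0,0]},{"offset": [0.033,0.349,0.068],"angular": [0,0,0]},{"offset": [0.033,0.34,0.104],"angular": [0,0,0]},{"offset": [0.033,0.328,0.139],"angular": [0,0,0]},{"offset": [0.033,0.311,0.173],"angular": [0,0,0]}]}}

```text
t: 23.08
ee_pos: [519.6, -176.3, 86.5]
tool_rot: [-180.0, 0.0, 92.2]
force: [-4.9, -4.6, 4.0]
gripper_width: 17.0
grip_force: 59.6
```

Call:
{"method": "send_rows", "body": {"steps": [{"offset": [0.01,0.292,0.204],"angular": [0,0,0]},{"offset": [0.01,0.269,0.233],"angular": [0,0,0]},{"offset": [0.033,0.243,0.26],"angular": [0,0,0]},{"offset": [0.033,0.214,0.284],"angular": [0,0,0]},{"offset": [0.033,0.183,0.305],"angular": [0,0,0]},{"offset": [0.033,0.15,0.323],"angular": [0,0,0]},{"offset": [0.033,0.116,0.336],"angular": [0,0,0]},{"offset": [0.033,0.08,0.347],"angular": [0,0,0]}]}}

```text
t: 24.08
ee_pos: [535.7, -173.2, 63.8]
tool_rot: [179.9, 0.0, 92.1]
force: [-1.7, -1.9, 6.3]
gripper_width: 17.0
grip_force: 59.7
```

```bash
python3 - <<'E'
from h import *
P={n:env.camera(n) for n in("scene",)}
p=P["scene"]
save(p,"w.png",(235,185,110,75),5)
E
for a in 350 374 398 422 446 470 494;do python3 arc.py $a 4 6;done
```

```text
[{"offset": [0.022, 0.033, 0.235], "angular": [0, 0, 0]}, {"offset": [0.022, 0.017, 0.237], "angular": [0, 0, 0]}, {"offset": [0.022, 0.0, 0.237], "angular": [0, 0, 0]}, {"offset": [0.022, -0.017, 0.237], "angular": [0, 0, 0]}, {"offset": [0.022, -0.033, 0.235], "angular": [0, 0, 0]}, {"offset": [0.022, -0.049, 0.232], "angular": [0, 0, 0]}] 374.0
[{"offset": [0.022, -0.065, 0.228], "angular": [0, 0, 0]}, {"offset": [0.022, -0.081, 0.223], "angular": [0, 0, 0]}, {"offset": [0.022, -0.097, 0.217], "angular": [0, 0, 0]}, {"offset": [0.022, -0.111, 0.21], "angular": [0, 0, 0]}, {"offset": [0.022, -0.126, 0.201], "angular": [0, 0, 0]}, {"offset": [0.022, -0.139, 0.192], "angular": [0, 0, 0]}] 398.0
[{"offset": [0.022, -0.153, 0.182], "angular": [0, 0, 0]}, {"offset": [0.022, -0.165, 0.171], "angular": [0, 0, 0]}, {"offset": [0.022, -0.176, 0.159], "angular": [0, 0, 0]}, {"offset": [0.022, -0.187, 0.146], "angular": [0, 0, 0]}, {"offset": [0.022, -0.197, 0.133], "angular": [0, 0, 0]}, {"offset": [0.022, -0.206, 0.119], "angular": [0, 0, 0]}] 422.0
[{"offset": [0.022, -0.213, 0.104], "angu
[... 690 characters left out ...]
 -0.22, -0.089], "angular": [0, 0, 0]}, {"offset": [0.022, -0.213, -0.104], "angular": [0, 0, 0]}, {"offset": [0.022, -0.206, -0.119], "angular": [0, 0, 0]}, {"offset": [0.022, -0.197, -0.133], "angular": [0, 0, 0]}, {"offset": [0.022, -0.187, -0.146], "angular": [0, 0, 0]}, {"offset": [0.022, -0.176, -0.159], "angular": [0, 0, 0]}] 494.0
[{"offset": [0.022, -0.165, -0.171], "angular": [0, 0, 0]}, {"offset": [0.022, -0.153, -0.182], "angular": [0, 0, 0]}, {"offset": [0.022, -0.139, -0.192], "angular": [0, 0, 0]}, {"offset": [0.022, -0.126, -0.201], "angular": [0, 0, 0]}, {"offset": [0.022, -0.111, -0.21], "angular": [0, 0, 0]}, {"offset": [0.022, -0.097, -0.217], "angular": [0, 0, 0]}] 518.0
```

View pics/w.png

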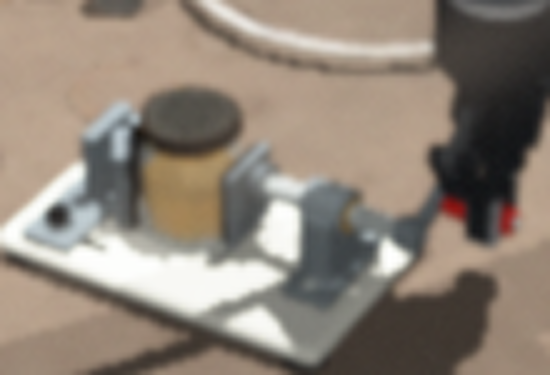

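Call:
{"method": "send_rows", "body": {"steps": [{"offset": [0.022,0.033,0.235],"angular": [0,0,0]},{"offset": [0.022,0.017,0.237],"angular": [0,0,0]},{"offset": [0.022,0.0,0.237],"angular": [0,0,0]},{"offset": [0.022,-0.017,0.237],"angular": [0,0,0]},{"offset": [0.022,-0.033,0.235],"angular": [0,0,0]},{"offset": [0.022,-0.049,0.232],"angular": [0,0,0]}]}}

```text
t: 24.88
ee_pos: [535.7, -171.8, 49.9]
tool_rot: [179.9, 0.0, 92.1]
force: [-0.7, 0.2, 6.9]
gripper_width: 17.0
grip_force: 59.8
```

Call:
{"method": "send_rows", "body": {"steps": [{"offset": [0.022,-0.065,0.228],"angular": [0,0,0]},{"offset": [0.022,-0.081,0.223],"angular": [0,0,0]},{"offset": [0.022,-0.097,0.217],"angular": [0,0,0]},{"offset": [0.022,-0.111,0.21],"angular": [0,0,0]}]}}

```text
t: 25.38
ee_pos: [532.5, -171.0, 41.3]
tool_rot: [179.8, 0.0, 92.1]
force: [0.5, -0.9, 7.2]
gripper_width: 16.9
grip_force: 59.9
```

Call:
{"method": "send_rows", "body": {"steps": [{"offset": [0.022,-0.126,0.201],"angular": [0,0,0]},{"offset": [0.022,-0.139,0.192],"angular": [0,0,0]},{"offset": [0.022,-0.153,0.182],"angular": [0,0,0]},{"offset": [0.022,-0.165,0.171],"angular": [0,0,0]}]}}

```text
t: 25.88
ee_pos: [527.4, -170.4, 34.1]
tool_rot: [179.8, 0.0, 92.1]
force: [2.1, 0.4, 7.3]
gripper_width: 16.7
grip_force: 60.0
```

Call:
{"method": "send_rows", "body": {"steps": [{"offset": [0.022,-0.176,0.159],"angular": [0,0,0]},{"offset": [0.022,-0.187,0.146],"angular": [0,0,0]},{"offset": [0.022,-0.197,0.133],"angular": [0,0,0]},{"offset": [0.022,-0.206,0.119],"angular": [0,0,0]}]}}

```text
t: 26.38
ee_pos: [520.5, -169.8, 28.6]
tool_rot: [179.7, 0.0, 92.1]
force: [4.0, 1.1, 5.7]
gripper_width: 17.3
grip_force: 59.9
```

Call:
{"method": "send_rows", "body": {"steps": [{"offset": [0.022,-0.213,0.104],"angular": [0,0,0]},{"offset": [0.022,-0.22,0.089],"angular": [0,0,0]},{"offset": [0.022,-0.226,0.073],"angular": [0,0,0]},{"offset": [0.022,-0.23,0.057],"angular": [0,0,0]}]}}

```text
t: 26.88
ee_pos: [512.2, -169.3, 25.2]
tool_rot: [179.6, 0.1, 92.1]
force: [7.6, 1.6, 2.0]
gripper_width: 16.8
grip_force: 59.7
```

Call:
{"method": "send_rows", "body": {"steps": [{"offset": [0.022,-0.234,0.041],"angular": [0,0,0]},{"offset": [0.022,-0.236,0.025],"angular": [0,0,0]}]}}

```text
t: 27.12
ee_pos: [507.6, -169.0, 24.3]
tool_rot: [179.6, 0.1, 92.0]
force: [7.7, 0.5, 0.8]
gripper_width: 16.8
grip_force: 59.7
```

Call:
{"method": "send_rows", "body": {"steps": [{"offset": [0.022,-0.237,0.008],"angular": [0,0,0]},{"offset": [0.022,-0.237,-0.008],"angular": [0,0,0]}]}}

```text
t: 27.38
ee_pos: [503.4, -169.0, 24.4]
tool_rot: [179.5, 0.1, 92.0]
force: [9.7, 1.9, -0.9]
gripper_width: 16.8
grip_force: 59.6
```

Call:
{"method": "send_rows", "body": {"steps": [{"offset": [0.015,-0.2,-0.02],"angular": [0,0,0]}]}}

```text
t: 27.5
ee_pos: [501.7, -168.9, 24.6]
tool_rot: [179.5, 0.1, 92.0]
force: [11.2, 2.2, -1.9]
gripper_width: 16.8
grip_force: 59.6
```

Call:
{"method": "send_rows", "body": {"steps": [{"offset": [0,0.1,0],"angular": [0,0,0]},{"offset": [0,0,0],"angular": [0,0,0]},{"offset": [0,0,0],"angular": [0,0,0]}]}}

```text
t: 27.88
ee_pos: [501.9, -168.9, 24.4]
tool_rot: [179.6, 0.1, 92.0]
force: [7.6, -0.0, -0.6]
gripper_width: 16.9
grip_force: 59.6
```

Call:
{"method": "send_rows", "body": {"steps": [{"offset": [0,0.15,0],"angular": [0,0,0]},{"offset": [0,0,0],"angular": [0,0,0]}]}}

```text
t: 28.12
ee_pos: [502.1, -168.7, 24.0]
tool_rot: [179.7, 0.0, 92.1]
force: [5.9, 0.7, 2.2]
gripper_width: 16.9
grip_force: 59.7
```

Call:
{"method": "send_rows", "body": {"steps": [{"offset": [0,0,0],"angular": [0,0,0]},{"offset": [0,0,0],"angular": [0,0,0]},{"offset": [0,0,0],"angular": [0,0,0]},{"offset": [0,0,0],"angular": [0,0,0]},{"offset": [0,0,0],"angular": [0,0,0]}], "grip": 5}}

```text
t: 28.75
ee_pos: [499.6, -168.7, 22.7]
tool_rot: [-180.0, -0.0, 92.1]
force: [0.1, 0.3, 0.1]
gripper_width: 49.8
grip_force: 0.0
```

Call:
{"method": "send_rows", "body": {"steps": [{"offset": [-0.3,0,0],"angular": [0,0,0]},{"offset": [0,0,-1],"angular": [0,0,0]},{"offset": [0,0,-2],"angular": [0,0,0]},{"offset": [0,0,-3],"angular": [0,0,0]},{"offset": [0,0,-4],"angular": [0,0,0]},{"offset": [0,0,-4],"angular": [0,0,0]},{"offset": [-3,0,-4],"angular": [0,0,0]},{"offset": [0,0,0],"angular": [0,0,0]},{"offset": [0,0,0],"angular": [0,0,0]}]}}

```text
t: 29.88
ee_pos: [500.6, -201.4, 202.7]
tool_rot: [-180.0, -0.0, 92.1]
force: [-0.4, 0.0, -0.3]
gripper_width: 50.2
grip_force: 0.0
```

Run:
```python
from h import *
save(env.camera("scene"),"f.png",(235,160,130,100),5)
```

```text
(no output)
```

View pics/f.png

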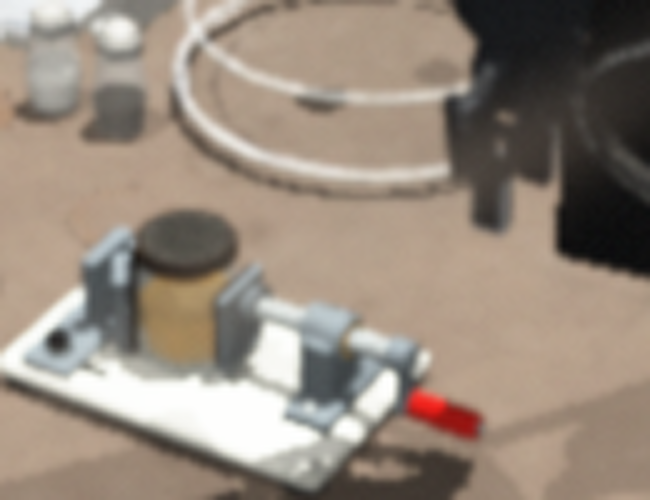

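The picture shows the jar held upright between the pad and the fence. The crank handle hangs low at about (445,412), and the arm is clear of everything.

```bash
python3 -c "
from workcell import env
print(env.close_job())"
```

```text
the job is handed in; nothing more can be done
None
```

The honey jar stands upright on the board, clamped against the fence at about 40–50 N (estimated from the crank drag), with the crank released, the bystanders untouched and the job handed in at about 30 s; the hand-in returned no verdict.

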